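Bring the cake balance level, keep it there, and set it down

ROBOT

A 6-joint arm with a two-finger parallel gripper is mounted at the origin on the work surface. World frame = base frame: x ahead of the robot, y to its left, z up, the work surface at z = 0. Lengths are in m, angles in rad, forces in N, time in s.
With the tool pointing down it reaches from about 0.275 to 0.775 m from the base axis. Payload 14.6 kg.
Tool frame: the origin (TCP) lies on the centre line of the jaws, within the pads' length; the fingertips stand 17 mm ahead of it and the grasp point (between the pads) lies 2 mm behind it; z points along the fingers, y is the line along which they close (so a half turn about z gives the same grasp; the last joint's range is limited). The gripper opens to 85 mm and grips with 20 to 120 N. Pads are 22 mm wide; open, the fingers measure 114 mm over their backs; the gripper's body (76 mm by 85 mm) begins 54 mm behind the grasp point. The pads swing forward as they close: fully open they stand 13 mm farther back than shut.
Start: joints at [-1.397, 0.263, -0.048, 1.259, 0, 1.415], TCP at [0.17, -0.497, 0.222] pointing down, gripper open.
Joint ranges: [-2.65, 2.65], [-0.89, 1.7], [-1.18, 1.37], [-2.13, 2.11], [-1.35, 1.29], [-3.14, 3.14]. Speed limits (rad/s): [1.89, 1.89, 2.57, 2.79, 3.14, 3.14].

INTERFACE

Orientations are given as a unit quaternion [x, y, z, w].
In Python, from cell import env gives the robot as it stands. Calls block until the motion is done:
- env.move_to(position, orientation): joint-space move of the TCP to a pose.
- env.move_linear(position, max_speed=0.15, rot=None, stop_force=None): straight line of the TCP; rot=None keeps the orientation; max_speed is the mean speed in m/s. With stop_force (N) it stops when the force on the tool has changed by that much, and returns True; else False.
- env.movej(angles): joint-space move.
- env.grip(opening): finger opening in m; the grip force is fixed at half the most; returns when the fingers have stopped.
- env.dwell(seconds).
- env.inverse_kinematics(position, orientation): joint angles nearest the present ones, or None.
- env.observe(): the state.
- env.camera(name): name is "scene" or "top" or "wrist"; returns a dict with "image" (400x640x3 uint8, red, green, blue), "fx", "fy", "cx", "cy" (pixels), "world_to_cam" (4x4, takes a point from world to camera coordinates); the wrist camera has in their place "mount" (4x4, takes a point from camera to tool coordinates, whose origin is the TCP and whose axes are the flange's). Camera axes: x right, y down, z forward; pixel columns grow to the right and rows downward; lengths in m; the calibration is good to about 2 mm. A picture is of the moment at which its call begins: read the wrist's pose just before it. There is no depth.
A pose or a line that the arm cannot do raises env.MotionError and nothing moves.
- env.job_done(): hands the job in; it is judged then, once.
Trained networks look in the newest picture that a camera, given by its name, has taken for a name from the list of things; names that differ only in an ending like _2 or _b are one class to them, and where a whole thing is asked for, a point or a joint stands for the part that bears it (a point fixed in the world has none). Each returns a list of dicts, best first, with "score" (0 to 1); they miss things now and then, are a little off and sometimes report something else, mostly with a low value. They report only what shows in the picture. A call takes as long as a camera call.
- env.boxes_of(camera, query): "xy" ([column, row] in pixels, amid what is visible of it).
- env.masks_of(camera, query): "mask" (400x640 bool, what is visible of it) and "xy" ([column, row] in pixels, amid what is visible of it).
- env.mark_of(camera, query): "xy" ([column, row] in pixels: a listed point, or the origin of a listed thing).
The state is a dict: "clock": time; "joint_positions": joint angles; "qd": joint speeds; "tau": joint torques, N m; "position": TCP position; "orientation": TCP orientation; "force": force on the tool from outside, world axes, zero at the start; "moment": the same for the moment, N m; "gripper_width": finger opening in m; "grip_force": force on a finger pad.
Only numpy, scipy, OpenCV 4.12 (cv2) and the standard library are available. Lean on these libraries where they do the work, as an engineer would, in place of code of your own. Each camera call takes 0.05 s, during which the arm holds its last target. There are 200 camera calls.

TASK

Weigh the small cake on the top-heavy balance: using only its spring-mounted hand lever, raise the beam off its stop, bring it level and keep the pointer inside the broad dark centre mark for a little over six seconds without a break. Then lower the beam gently back onto the stop it started from, cake end down, and let go of the lever so that everything rests. Do not touch the beam, cake or weight, do not let the beam fall or slam against either stop, and leave the other things on the table alone.

Things in the scene. Friction and masses are not known exactly. Their poses are not given: they have to be found in the camera images.
- balance: White balance stand, fixed, foot 200 x 240 x 24 mm; origin at the centre of its underside, x parallel to the beam's hinge axis, y along the level beam to the cake, z up. Hinge axis 130 mm above the origin. On the far (+x) side an arc scale of radius 112 mm about the hinge: white, with a broad dark centre mark reaching 0.1 rad to both sides of level.
- beam (a joint): Angle of the beam from level, rad; positive = cake end (+y) up, tops of pointer and lever to -y. Stops at -0.30 (cake end down, its start) and +0.30. Bearing drag 0.003 N m s/rad. Nominal beam with loads, without lever: 1.06 kg, inertia about the hinge 0.025 kg m2; top-heavy: gravity turns it from level with 0.295 N m per rad.
- lever (a joint): Angle of the hand lever relative to the beam, rad, same sense (in the stand: beam + lever), range +-1.2. A torsion spring, nominally 0.245 N m/rad (damping 0.006 N m s/rad), ties it to the beam: at +a it turns the beam by 0.245 x a in the + sense. Too weak to outdo gravity: lever held still, the beam leaves level e-fold in about 0.7 s. Let go, it rests near 0 (-0.06 on the stop). 70 g.
- lever_grip (a point): Middle of the lever's grip: a dark wooden round bar 20 mm thick, 70 mm long, parallel to the stand's x, 100 mm from the hinge axis and 136 mm on the robot's side of the beam's plane; 0.23 m high with the lever upright, free at both sides. Pinch it from above, fingers closing along the stand's y; it turns between the pads. The lever's flat bar, 14 mm wide, meets it 36 mm off, on the beam's side.
- crossbar: Aluminium beam 340 x 22 x 18 mm with a steel pan (124 mm across) on top of each end and a thin upright pointer on the far side; origin on the hinge axis, y to the cake. Carries cake and weight, both fixed on their pans. Not to be touched.
- pointer_tip (a point): Tip of the pointer, 107.5 mm above the hinge axis when level and 56 mm to the far side of the beam's plane; turns with the beam.
- cake: Layered chocolate cake, 106 mm across, 50 mm high, fixed on the +y pan, 160 mm from the hinge; origin at the centre of its underside. Nominal mass 0.35 kg, up to 12 percent more or less, which shifts the balance by up to 0.066 N m. Not to be touched.
- weight: Brass balance weight, 0.35 kg, with a knob, 60 mm across, 74 mm high, fixed on the -y pan, 160 mm from the hinge; origin at the centre of its underside. Not to be touched.
- tart_left: Fruit tart 68 mm across, 30 mm high, on the table before the balance, left; origin at its underside. Leave alone.
- tart_right: Fruit tart 68 mm across, 30 mm high, on the table before the balance, right; origin at its underside. Leave alone.
- server: Steel cake server lying on the right. Leave alone.
- bowl: White bowl 120 mm across, 50 mm high, on the right. Leave alone.
- plates: Pile of five white plates 170 mm across, 45 mm high, on the left. Leave alone.
- jar: Amber jar 64 mm across, 100 mm high, on the left. Leave alone.
- mug: White mug 80 mm across, 90 mm high, on the far left. Leave alone.

How it is judged:
By the outcome, as a careful person would: the job done as asked, in the order asked, and still so for the second after the job is handed in, with the robot touching nothing.
It also fails if it takes over 67 s, if anything falls off the work surface, if the arm or the gripper's body presses on something with over 40 N, if the wrist force passes 120 N, or if a joint passes its speed limit or range.

## Working session

There is one attempt and no reset: what is moved stays moved. The work goes in short steps, each a Python script; the robot and the scene stay as the last script left them, time stands still between calls to the robot, and variables do not carry over. Pictures are saved under pics/ and viewed, at most 10 in all, crops included, and the job is handed in when it is done.

```bash
mkdir -p pics; ls; python3 - <<'E'
from cell import env
import cv2,numpy as np
np.set_printoptions(precision=4,suppress=True)
for c in ["scene","top"]:
    r=env.camera(c); cv2.imwrite(f"pics/{c}0.png",r["image"][:,:,::-1])
    print(c,r["fx"],r["cx"],r["cy"],r["world_to_cam"].tolist() if hasattr(r["world_to_cam"],'tolist') else r["world_to_cam"])
    for q in ["balance","lever_grip","pointer_tip","crossbar","cake","weight","tart_left","tart_right"]:
        print(q,[(np.round(d["xy"],1).tolist(),round(d["score"],2)) for d in env.mark_of(c,q)][:3])
o=env.observe(); print(o)
E
```

```text
pics
scene 443.43678879961294 312.1940598209339 195.19529239428417 [[0.026285870405650124, 0.9996032052284279, 0.010123493175328398, -0.028982498396588414], [0.621196319367954, -0.008399148489084442, -0.7836099712920743, -0.232875517040782], [-0.7832140102301058, 0.02688654685361932, -0.6211706108450107, 1.7308332217944855], [0.0, 0.0, 0.0, 1.0]]
balance [([318.2, 243.6], 0.6)]
lever_grip [([338.0, 154.1], 0.53), ([180.3, 208.8], 0.31)]
pointer_tip [([329.8, 197.0], 0.77), ([432.9, 227.7], 0.48)]
crossbar [([314.8, 208.4], 0.68)]
cake [([376.7, 228.7], 0.79), ([330.8, 196.8], 0.72)]
weight [([261.6, 188.3], 0.86)]
tart_left [([338.0, 155.0], 0.45)]
tart_right [([279.9, 208.1], 0.61)]
top 381.3032391901815 319.6894347241544 202.4600329469811 [[-0.017474065829443806, -0.9998472560889254, -0.0003485897808179964, 0.015184731143097903], [-0.9985272697066533, 0.017468904031509847, -0.0513627203729965, 0.552677082150236], [0.051360964511630795, -0.0005494391548892014, -0.9986800035251786, 1.1446561358558487], [0.0, 0.0, 0.0, 1.0]]
balance [([309.7, 187.1], 0.77)]
lever_grip [([285.1, 225.5], 0.52)]
pointer_tip []
crossbar [([312.1, 182.6], 0.61)]
cake [([257.2, 173.7], 0.58)]
weight [([368.7, 190.5], 0.8)]
tart_left [([258.5, 227.0], 0.93)]
tart_right [([351.2, 247.0], 0.73), ([201.0, 210.2], 0.5)]
{'clock': 0.9, 'joint_positions': array([-1.3973,  0.2631, -0.0483,  1.2594, -0.    ,  1.4155]), 'qd': array([ 0.0016,  0.0004,  0.0011, -0.0002, -0.0006,  0.001 ]), 'tau': array([  0.    , -63.7423,  38.477 ,   0.0013,  -0.0003,   0.    ]), 'position': array([ 0.1695, -0.4969,  0.2221]), 'orientation': array([ 0.9865,  0.1637, -0.    ,  0.    ]), 'force': array([-0.3404,  0.0077,  0.0552]), 'moment': array([ 0.0224,  0.0587, -0.0451]), 'grip_force': 0.0, 'gripper_width': 0.08533595303074414}
```

View pics/scene0.png

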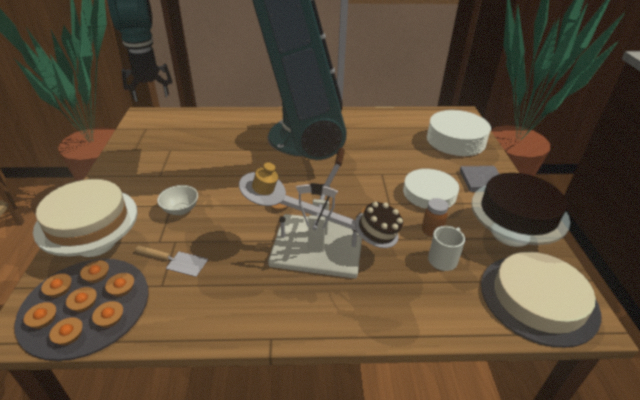

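View pics/top0.png

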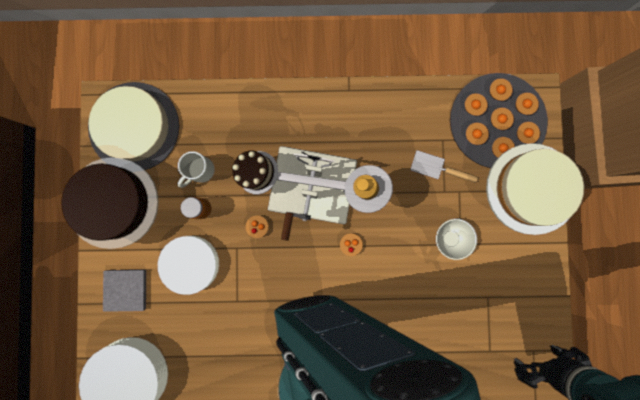

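```bash
cat > h.py <<'E'
import numpy as np, cv2
from cell import env
from scipy.optimize import least_squares
from scipy.spatial.transform import Rotation as R
np.set_printoptions(precision=4,suppress=True)
def beam_pt(p,th):      # point given in beam frame (about hinge) -> stand frame; + = +y up
    x,y,z=np.asarray(p,float).T
    return np.stack([x,y*np.cos(th)-z*np.sin(th),.13+y*np.sin(th)+z*np.cos(th)],-1)
def to_world(P,s):      # s = x,y,yaw
    c,n=np.cos(s[2]),np.sin(s[2]); P=np.asarray(P)
    return np.stack([s[0]+c*P[...,0]-n*P[...,1],s[1]+n*P[...,0]+c*P[...,1],P[...,2]],-1)
def proj(c,P):
    W=np.asarray(c["world_to_cam"]); q=P@W[:3,:3].T+W[:3,3]
    return np.stack([c["fx"]*q[...,0]/q[...,2]+c["cx"],c["fy"]*q[...,1]/q[...,2]+c["cy"]],-1)
def wrist_w2c(o,c):
    T=np.eye(4);T[:3,:3]=R.from_quat(o["orientation"]).as_matrix();T[:3,3]=o["position"]
    return np.linalg.inv(T@np.asarray(c["mount"]))
def model(name,th=-.30,le=-.06,zp=.02):
    d={"balance":None,"crossbar":[0,0,0],"lever_grip":None,"pointer_tip":[.056,0,.1075],"cake":[0,.16,zp],"weight":[0,-.16,zp]}
    if name=="balance": return np.zeros(3)
    if name=="lever_grip": return beam_pt([-.136,0,.1],th+le)
    return beam_pt(d[name],th)
def grip_quat(yaw):     # tool down, tool y along stand y
    z=[0,0,-1]; y=[-np.sin(yaw),np.cos(yaw),0]; return R.from_matrix(np.stack([np.cross(y,z),y,z],1)).as_quat()
def fit(obs,s0):        # obs: (cam,name,xy,weight)
    def f(s): return np.concatenate([w*(proj(c,to_world(model(n,zp=s[3]),s))-xy) for c,n,xy,w in obs]+[[(s[3]-.015)*100]])
    return least_squares(f,s0,loss="soft_l1"),f
E
python3 - <<'E'
from h import *
obs=[]
for k in ["scene","top"]:
    c=env.camera(k)
    if k=="scene":
        cv2.imwrite("pics/s1.png",cv2.resize(c["image"][130:280,220:440,::-1],None,fx=3.6,fy=3.6,interpolation=cv2.INTER_CUBIC))
    for q in ["balance","lever_grip","crossbar","cake","weight","pointer_tip"]:
        m=env.mark_of(k,q)
        if m: obs.append((c,q,np.array(m[0]["xy"]),m[0]["score"]))
r,f=fit(obs,[.58,.05,0.05,.02]); print(r.x,r.cost)
for o,e in zip(obs,f(r.x)[:-1].reshape(-1,2)): print(o[1],o[2],e/o[3])
E
```

```text
[ 0.605   0.0262 -0.1966  0.0071] 10.054959928865754
balance [315.4 245.3] [1.4108 0.223 ]
lever_grip [340.7 156. ] [-1.9186 -1.3709]
crossbar [316.7 208.1] [0.9235 2.4943]
cake [374.9 229.5] [-0.1959 -0.496 ]
weight [261.6 187.6] [-0.3781  0.5311]
pointer_tip [331.  198.6] [-3.3002 -4.1551]
balance [312.3 188.6] [ 0.3949 -2.6778]
lever_grip [287.8 226.3] [-0.5758  2.3242]
crossbar [311.5 182.7] [ 0.3101 -1.265 ]
cake [259.5 175.1] [-0.8215 -1.7852]
weight [368.7 188.6] [-0.2267  0.9153]
```

View pics/s1.png

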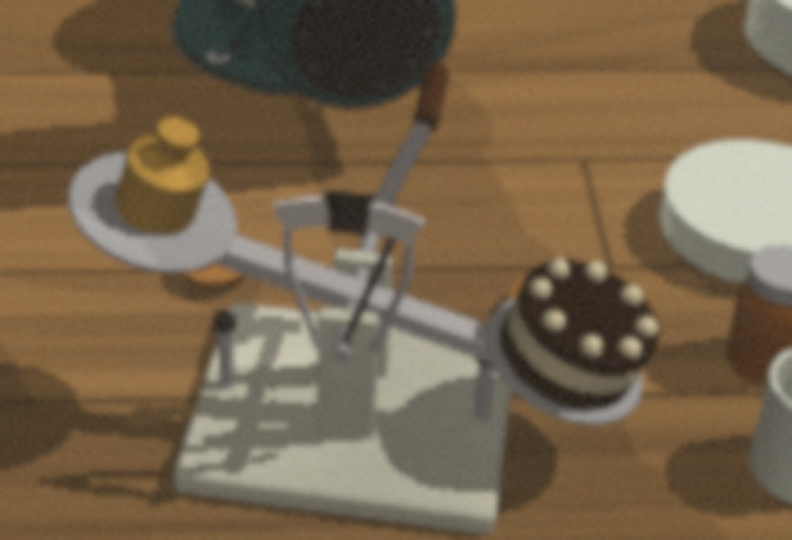

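```bash
python3 - <<'E'
from h import *
s=np.array([.605,.0262,-.1966])
g=to_world(model("lever_grip"),s); print("grip",g)
q=grip_quat(s[2])
o=env.observe();p=o["position"]
j=env.inverse_kinematics(g+[0,0,.14],q); print(j)
q2=(R.from_quat(q)*R.from_euler("z",np.pi)).as_quat()
print(env.inverse_kinematics(g+[0,0,.14],q2))
env.move_linear(p+[0,0,.16],max_speed=.2)
j1,j2=[env.inverse_kinematics(g+[0,0,.14],k) for k in (q,q2)]
print(j1,j2)
js=[k for k in (j1,j2) if k is not None]
env.movej(min(js,key=lambda k:np.abs(k[5])+np.abs(k[4])))
o=env.observe();c=env.camera("wrist");print(o["position"],o["joint_positions"],o["clock"],np.asarray(c["mount"]))
cv2.imwrite("pics/w1.png",c["image"][:,:,::-1])
for k in ["lever_grip","crossbar","balance","cake","weight","pointer_tip"]: print(k,[(np.array(m["xy"]).round(1),m["score"]) for m in env.mark_of("wrist",k)][:2])
c["world_to_cam"]=wrist_w2c(o,c)
for k in ["lever_grip","crossbar","balance","cake","weight","pointer_tip"]: print(k,proj(c,to_world(model(k),s)))
E
```

```text
grip [0.4785 0.0873 0.2236]
[0.0128 0.1948 0.2404 1.6164 0.     0.2094]
[ 0.0128  0.1948  0.2404  1.6164  0.     -2.9322]
[0.0128 0.1948 0.2404 1.6164 0.     0.2094] [ 0.0128  0.1948  0.2404  1.6164  0.     -2.9322]
[0.4787 0.0867 0.3636] [ 0.0115  0.1949  0.2405  1.6163 -0.0001  0.2096] 4.9 [[ 0.0007 -0.9635 -0.2678  0.0681]
 [ 1.      0.001  -0.001  -0.0006]
 [ 0.0012 -0.2678  0.9635 -0.1524]
 [ 0.      0.      0.      1.    ]]
lever_grip [(array([321.5, 187.4]), 0.9), (array([ 99.4, 291.6]), 0.41)]
crossbar [(array([295.6, 268.6]), 0.62)]
balance [(array([302.6, 232.2]), 0.72)]
cake [(array([404.1, 255.6]), 0.66)]
weight [(array([171.5, 291. ]), 0.84), (array([507. ,  50.6]), 0.15)]
pointer_tip [(array([303.1, 233.9]), 0.58)]
lever_grip [320.1781 185.09  ]
crossbar [294.7816 264.5498]
balance [300.291  230.3269]
cake [402.6659 255.5092]
weight [167.379 291.149]
pointer_tip [317.0493 353.0817]
```

View pics/w1.png

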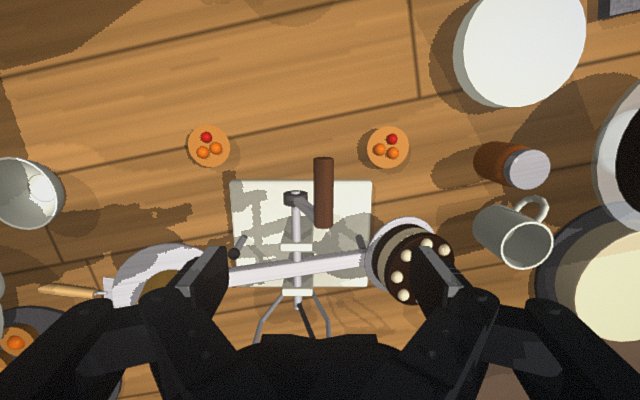

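```bash
python3 - <<'E'
from h import *
obs=[]
for k in ["scene","top","wrist"]:
  for rep in range(1 if k=="top" else 2):
    o=env.observe(); c=env.camera(k)
    if k=="wrist": c["world_to_cam"]=wrist_w2c(o,c)
    for q in ["balance","lever_grip","crossbar","cake","weight","pointer_tip"]:
        if k=="top" and q=="lever_grip" or k=="wrist" and q=="pointer_tip": continue
        m=env.mark_of(k,q)
        if m and m[0]["score"]>.45: obs.append((c,q,np.array(m[0]["xy"]),m[0]["score"]))
r,f=fit(obs,[.605,.026,-.2,.01]); print(r.x,r.cost,"grip",to_world(model("lever_grip"),r.x))
for o,e in zip(obs,f(r.x)[:-1].reshape(-1,2)): print(o[1],o[2],e/o[3])
c=obs[-1][0]
# grip from wrist with known height, using viewed centre
W=np.linalg.inv(c["world_to_cam"])
for uv in [(323,192.5)]+[np.array(o[2]) for o in obs if o[0] is c and o[1]=="lever_grip"]:
    d=W[:3,:3]@[(uv[0]-c["cx"])/c["fx"],(uv[1]-c["cy"])/c["fy"],1]; print(uv,W[:3,3]+d*(.2236-W[2,3])/d[2])
E
```

```text
[ 0.6081  0.0276 -0.2014  0.0183] 33.55568172683393 grip [0.4819 0.0893 0.2236]
balance [316.1 246.4] [ 1.2307 -0.1174]
lever_grip [337.7 155.1] [1.8903 0.1951]
crossbar [316.3 208.9] [1.8807 2.4362]
cake [379.8 228. ] [-2.7888 -0.8499]
weight [263.1 189.3] [-0.3702 -3.7479]
pointer_tip [328.9 197.4] [-0.6834 -2.1453]
balance [317.8 246.9] [-0.4693 -0.6174]
lever_grip [338.5 152.4] [1.0903 2.8951]
crossbar [319.4 209.4] [-1.2193  1.9362]
cake [375.  226.4] [2.0112 0.7501]
weight [261.6 188. ] [ 1.1298 -2.4479]
pointer_tip [327.8 196.3] [ 0.4166 -1.0453]
balance [312.6 185.9] [-0.3649 -0.9555]
crossbar [310.3 180.9] [ 0.9934 -0.5634]
cake [262.  172.4] [-5.523  -1.1071]
weight [370.  189.6] [-2.8745 -1.5706]
balance [300.5 234.2] [ 0.4483 -2.3043]
lever_grip [324.5 186.1] [-2.2897  2.1931]
crossbar [296.7 268.7] [-1.0498 -2.1946]
cake [404.9 258.1] [-2.301  -0.6371]
weight [167.9 291.2] [0.9164 0.7309]
balance [301.2 233. ] [-0.2716 -1.1054]
lever_grip [320. 187.] [2.1823 1.2927]
crossbar [297.8 269.4] [-2.1735 -2.8956]
cake [406.  257.7] [-3.4243 -0.2367]
weight [166.5 291.5] [2.2881 0.4287]
(323, 192.5) [0.4862 0.0892 0.2236]
[320. 187.] [0.4802 0.0874 0.2236]
```

```bash
cat > est.py <<'E'
from h import *
S=np.array([.609,.0275,-.20])
class Est:
    def __init__(self,ref=None):
        c=env.camera("scene"); self.c=c
        if ref is None:
            masks=[env.masks_of("scene",k)[0]["mask"] for k in ("cake","weight")]
            m=cv2.erode((masks[0]|masks[1]).astype(np.uint8),np.ones((3,3)))
            np.savez("ref.npz",img=c["image"],m=m)
        z=np.load("ref.npz"); self.g=cv2.cvtColor(z["img"],cv2.COLOR_RGB2GRAY)
        self.p=cv2.goodFeaturesToTrack(self.g,80,.02,3,mask=z["m"]).reshape(-1,2)
        W=np.linalg.inv(np.asarray(c["world_to_cam"])); o=W[:3,3]
        d=np.c_[(self.p-[c["cx"],c["cy"]])/[c["fx"],c["fy"]],np.ones(len(self.p))]@W[:3,:3].T
        n=np.array([np.cos(S[2]),np.sin(S[2]),0]); x0=.02
        P=o+d*(((S[:2]@n[:2]+x0)-o@n)/(d@n))[:,None]
        y=(P-[*S[:2],0])@[-np.sin(S[2]),np.cos(S[2]),0]; zz=P[:,2]-.13
        a=.30; self.b=np.stack([0*y+x0,y*np.cos(a)-zz*np.sin(a),y*np.sin(a)+zz*np.cos(a)],1) # undo -0.30
        self.th=-.30
    def pr(self,th): return proj(self.c,to_world(beam_pt(self.b,th),S))
    def __call__(self,img=None,guess=None):
        if img is None: img=env.camera("scene")["image"]
        self.img=img; g=cv2.cvtColor(img,cv2.COLOR_RGB2GRAY)
        for th in ([self.th] if guess is None else [guess]):
            p0=self.pr(th).astype(np.float32)
            q,st,err=cv2.calcOpticalFlowPyrLK(self.g,g,self.p.astype(np.float32),p0.copy(),winSize=(13,13),maxLevel=1,flags=cv2.OPTFLOW_USE_INITIAL_FLOW,criteria=(3,30,.01))
            ok=st.ravel()>0
            r=least_squares(lambda t:(self.pr(t[0])-q)[ok].ravel(),[th],loss="cauchy",f_scale=.5)
        self.th=float(np.clip(r.x[0],-.33,.33)); self.cost=r.cost/ok.sum(); self.n=ok.sum()
        return self.th
E
python3 - <<'E'
from est import *
e=Est(); print(len(e.p),e.b[:3],e.b[-3:])
print([ (round(e(),4),round(e.cost,3)) for _ in range(6)])
# synthetic: warp the ref beam? check from wrong guess
print([round(e(guess=g),4) for g in(-.2,-.25,-.33)])
o=env.observe();p=o["position"];j=np.array(o["joint_positions"])
for d in (.001,.004,.01):
    t=env.observe()["clock"]; env.move_linear(p+[0,d,0],max_speed=.15); t1=env.observe()["clock"]; env.move_linear(p,max_speed=.5); t2=env.observe()["clock"]; print("lin",d,t1-t,t2-t1)
    k=env.inverse_kinematics(p+[0,d,0],o["orientation"]); t=env.observe()["clock"]; env.movej(k); t1=env.observe()["clock"]; env.movej(j); print("j",t1-t,env.observe()["clock"]-t1, env.observe()["position"]-p)
t=env.observe()["clock"];env.dwell(.02);print(env.observe()["clock"]-t)
print([env.observe()["force"] for _ in range(3)], env.observe()["clock"])
E
```

```text
26 [[0.02   0.1384 0.0591]
 [0.02   0.1179 0.0821]
 [0.02   0.1894 0.0619]] [[ 0.02   -0.1432  0.0625]
 [ 0.02   -0.1609  0.091 ]
 [ 0.02   -0.1755  0.0644]]
[(-0.3, np.float64(0.0)), (-0.3, np.float64(0.0)), (-0.2999, np.float64(0.0)), (-0.3, np.float64(0.0)), (-0.3, np.float64(0.0)), (-0.3, np.float64(0.0))]
[-0.3001, -0.2999, -0.3]
lin 0.001 0.25 0.25
j 0.2499999999999991 0.25 [ 0.     -0.0001  0.    ]
lin 0.004 0.25 0.25
j 0.25 0.25 [ 0.     -0.0002 -0.    ]
lin 0.01 0.25 0.25
j 0.25 0.25 [ 0.     -0.0004  0.    ]
0.01670000000000016
[array([0.2998, 0.4301, 0.9916]), array([0.2998, 0.4301, 0.9916]), array([0.2998, 0.4301, 0.9916])] 10.4667
```

```bash
cat > ctl.py <<'E'
import numpy as np
from scipy.linalg import solve_discrete_are
I,KG,KS,DB,DS=.025,.295,.245,.003,.006
DT=.3;N=30
def prof(u0,u1,s):                       # hold .05 then smooth move .25
    t=np.clip((s-.05)/.25,0,1); return u0+(u1-u0)*(10*t**3-15*t**4+6*t**5)
def cycle(th,w,b,u0,u1,p=(I,KG,KS),lag=0.,stop=False):
    h=DT/N; vmax=0; ul=u0
    for i in range(N):
        u=prof(u0,u1,i*h-lag); du=(u-ul)/h; ul=u
        a=(p[1]*np.sin(th)+p[2]*(u-th)+b-DB*w+DS*(du-w))/p[0]
        w+=a*h; th+=w*h
        if stop and abs(th)>.3: vmax=max(vmax,abs(w)); th=np.sign(th)*.3; w=0
    return th,w,vmax
f=lambda v:np.array(cycle(v[0],v[1],v[2],v[3],v[4])[:2])
J=np.array([(f(1e-4*e)-f(-1e-4*e))/2e-4 for e in np.eye(5)]).T   # d(th,w)/d(th,w,b,u0,u1)
A=np.zeros((3,3));A[:2,:2]=J[:,:2];A[:2,2]=J[:,3]; B=np.r_[J[:,4],1.][:,None]
Q=np.diag([1,.3,0.]);Rr=np.array([[.15]])
# penalise input change: cost on (u1-u0)
S_=np.zeros((3,1)); Qc=Q.copy(); Qc[2,2]=.15; S_[2,0]=-.15
X=solve_discrete_are(A,B,Qc+1e-6*np.eye(3),Rr,s=S_)
K=np.linalg.solve(Rr+B.T@X@B,B.T@X@A+S_.T)[0]
uff=lambda r,a,b:-(b+(KG-KS)*r-I*a)/KS
class Ref:                                # minimum-jerk from r0 to r1 in T
    def __init__(s,t0,r0,r1,T): s.__dict__.update(t0=t0,r0=r0,r1=r1,T=T)
    def __call__(s,t):
        x=np.clip((t-s.t0)/s.T,0,1);d=s.r1-s.r0
        return s.r0+d*(10*x**3-15*x**4+6*x**5), d/s.T*(30*x**2-60*x**3+30*x**4), d/s.T**2*(60*x-180*x**2+120*x**3)
def run(plant,u,log,hold=7.5):
    """plant.measure()->th ; plant.move(u)"""
    t=0;phase="ramp";us=[u];ths=[];x=None;P=None;tin=None
    while True:
        z=plant.measure(); ths.append(z)
        if phase=="ramp":
            if z>-.288:
                phase="up"; ul=np.mean(us[-3:])
                x=np.array([z,max(0,(z-ths[-2])/DT),(KG-KS)*.3-KS*ul]);P=np.diag([.005,.08,.012])**2
                ref=Ref(t,z,0,4.)
            else: un=u+(.03 if u<-.2 else .02)
            if u>.6: raise RuntimeError("no lift")
        if phase!="ramp":
            if x is not None and len(ths)>1 and P is not None:
                H=np.array([1,0,0]);G=P@H/(P[0,0]+.005**2); x=x+G*(z-x[0]); P=P-np.outer(G,H@P)
            tin=(tin if tin is not None else t) if abs(z)<.07 else None
            if phase=="up" and tin is not None and t-tin>hold: phase="down"; ref=Ref(t,ref(t)[0],-.32,5.)
            if phase=="down" and z<-.292: phase="end"
            if phase=="end": return u
            r0,v0,a0=ref(t); r1,v1,a1=ref(t+DT)
            un=uff(r1,a1,x[2])-K@[x[0]-r0,x[1]-v0,u-uff(r0,a0,x[2])]
        un=u+np.clip(un-u,-.12,.12); un=np.clip(un,-.7,.7)
        log(t,phase,z,u,un,x)
        plant.move(un)
        if x is not None:
            F=np.eye(3);F[:2]=J[:,:3]
            x=np.r_[cycle(x[0],x[1],x[2],u,un)[:2],x[2]]; P=F@P@F.T+np.diag([.002,.015,.0012])**2
        u=un;us.append(u);t+=DT
if __name__=="__main__":
    rng=np.random.default_rng(0);print("K",K)
    for k in range(30):
        class Pl:
            p=(I,KG,KS)*rng.uniform(.9,1.1,3) if k else (I,KG,KS); b=rng.uniform(-.075,.075); th=-.3;w=0;u=-.36;hist=[];v=0;sc=rng.uniform(.94,1.06);lag=rng.uniform(0,.05)
            def measure(s): return -.3+(s.th+.3)*s.sc+rng.normal(0,.003)
            def move(s,un):
                s.th,s.w,v=cycle(s.th,s.w,s.b,s.u,un,s.p,s.lag,True); s.u=un; s.v=max(s.v,v if len(s.hist)>5 and max(s.hist)>-.2 else 0); s.hist.append(s.th)
        Pl.hist=[];pl=Pl()
        try: uf=run(pl,-.36,lambda *a:None)
        except Exception as e: print("ERR",e,pl.b,pl.p);continue
        h=np.array(pl.hist);ins=np.abs(h)<.1; print(f"b {pl.b:.3f} T {len(h)*DT:.1f} max {h.max():.3f} in {ins.sum()*DT:.1f} contact v {pl.v:.3f} uf {uf:.2f} end {pl.th:.3f}")
E
python3 ctl.py
```

```text
Traceback (most recent call last):
  File "ctl.py", line 21, in <module>
    X=solve_discrete_are(A,B,Qc+1e-6*np.eye(3),Rr,s=S_)
ValueError: Matrix e should be square.
```

```bash
python3 - <<'E'
s=open("ctl.py").read()
a=s.index("# penalise");b=s.index("uff=")
s=s[:a]+"""A[:,2]+=B[:,0]                            # input = change of u; A[2,2] is then 1
X=solve_discrete_are(A,B,Q+1e-6*np.eye(3),Rr); K=np.linalg.solve(Rr+B.T@X@B,B.T@X@A)[0]
"""+s[b:]
s=s.replace("un=uff(r1,a1,x[2])-K@","un=u+uff(r1,a1,x[2])-uff(r0,a0,x[2])-K@")
open("ctl.py","w").write(s)
E
python3 ctl.py
```

```text
Still running in the background as job /tmp/bash_jobs.1000/faffa6e07579 (pid 602). You'll get a notice when it ends.
```

```bash
J=/tmp/bash_jobs.1000/faffa6e07579; kill -- -$(cat $J/pid); cat $J/stdout|head; sed -i 's/^        z=plant.measure(); ths.append(z)/        if t>45: raise RuntimeError("too long")\n&/' ctl.py
timeout 100 python3 ctl.py | head -40; timeout 60 python3 -c "
from ctl import *
print(J);print(A,B,K,np.linalg.eigvals(A-B@K[None]))"
```

```text
K [0.87816173 0.5221572  1.679957  ]
b 0.021 T 19.5 max 0.023 in 10.2 contact v 0.055 uf -0.01 end -0.299
b -0.009 T 27.0 max 0.258 in 10.2 contact v 1.651 uf 0.09 end -0.300
b -0.023 T 21.6 max 0.015 in 9.9 contact v 0.130 uf 0.22 end -0.299
b -0.026 T 21.6 max 0.010 in 9.3 contact v 0.102 uf 0.21 end -0.300
b 0.002 T 24.6 max 0.107 in 15.6 contact v 0.000 uf 0.10 end -0.293
b 0.042 T 17.4 max 0.067 in 9.9 contact v 0.150 uf -0.06 end -0.298
b 0.014 T 20.7 max 0.017 in 10.2 contact v 0.000 uf -0.01 end -0.298
b -0.050 T 25.2 max 0.001 in 10.2 contact v 0.000 uf 0.23 end -0.292
ERR too long 0.042195789784245194 [0.02450372 0.32275651 0.22399902]
b -0.011 T 20.7 max 0.046 in 9.9 contact v 0.000 uf 0.12 end -0.288
b 0.040 T 18.3 max -0.003 in 9.9 contact v 0.058 uf -0.09 end -0.299
b 0.027 T 23.1 max 0.017 in 11.7 contact v 0.000 uf -0.08 end -0.300
b -0.038 T 23.4 max -0.003 in 9.9 contact v 0.019 uf 0.21 end -0.300
b -0.060 T 26.1 max 0.000 in 10.2 contact v 0.097 uf 0.30 end -0.297
b 0.043 T 19.5 max 0.011 in 10.2 contact v 0.057 uf -0.10 end -0.300
b -0.028 T 23.4 max 0.027 in 10.5
[... 685 characters left out ...]
.7 contact v 0.181 uf -0.19 end -0.300
b -0.067 T 24.3 max 0.032 in 9.9 contact v 0.000 uf 0.36 end -0.299
b -0.013 T 24.6 max 0.121 in 12.6 contact v 0.123 uf 0.17 end -0.299
b -0.055 T 23.7 max 0.025 in 9.9 contact v 0.097 uf 0.32 end -0.299
b -0.015 T 23.4 max 0.013 in 10.2 contact v 0.000 uf 0.07 end -0.292
[[ 1.09123391  0.29242401  1.82467825  0.33238176  0.11466441]
 [ 0.58696107  0.97971131 11.73922147  1.48470484  1.39140442]]
[[1.09123391 0.29242401 0.44704617]
 [0.58696107 0.97971131 2.87610926]
 [0.         0.         1.        ]] [[0.11466441]
 [1.39140442]
 [1.        ]] [0.87816173 0.5221572  1.679957  ] [ 0.5795456 +0.j         -0.00789155+0.25787676j -0.00789155-0.25787676j]
```

```bash
cat > dbg.py <<'E'
from ctl import *
import sys
rng=np.random.default_rng(0); n=0
for k in range(60):
    class Pl:
        p=(I,KG,KS)*rng.uniform(.9,1.1,3) if k else (I,KG,KS); b=rng.uniform(-.075,.075); th=-.3;w=0;u=-.36;sc=rng.uniform(.94,1.06);lag=rng.uniform(0,.05)
        def measure(s): return -.3+(s.th+.3)*s.sc+rng.normal(0,.003)
        def move(s,un): s.th,s.w,v=cycle(s.th,s.w,s.b,s.u,un,s.p,s.lag,True); s.u=un
    L=[]
    try: run(Pl(),-.36,lambda *a:L.append(a))
    except RuntimeError as e:
        n+=1; print(e,np.array(Pl.p)/(I,KG,KS),Pl.b,Pl.lag,Pl.sc)
        if n<2:
            for a in [a for a in L if a[1]!="ramp"][:45]: print(f"{a[0]:.1f} {a[1]} z {a[2]:.3f} u {a[3]:.3f}->{a[4]:.3f}",a[5].round(3))
E
timeout 200 python3 dbg.py
```

```text
too long [0.92109906 1.02582163 1.08543091] -0.008943426792632408 0.024994790684382352 1.0545508592428885
6.3 up z -0.248 u 0.120->-0.001 [-0.248  0.143 -0.01 ]
6.6 up z -0.169 u -0.001->-0.087 [-0.17   0.235 -0.001]
6.9 up z -0.150 u -0.087->0.113 [-0.149 -0.094 -0.006]
7.2 up z -0.244 u 0.113->0.283 [-0.243 -0.313 -0.01 ]
7.5 up z -0.298 u 0.283->0.083 [-0.299  0.024 -0.009]
7.8 up z -0.173 u 0.083->-0.117 [-0.179  0.441 -0.004]
8.1 up z -0.010 u -0.117->-0.124 [-0.016  0.37  -0.   ]
8.4 up z 0.006 u -0.124->0.076 [ 0.01  -0.08  -0.003]
8.7 up z -0.131 u 0.076->0.276 [-0.121 -0.398 -0.01 ]
9.0 up z -0.244 u 0.276->0.198 [-0.24  -0.167 -0.013]
9.3 up z -0.160 u 0.198->-0.002 [-0.167  0.394 -0.008]
9.6 up z 0.046 u -0.002->-0.202 [ 0.039  0.652 -0.003]
9.9 up z 0.221 u -0.202->-0.250 [ 0.219  0.389 -0.001]
10.2 up z 0.191 u -0.250->-0.050 [ 0.198 -0.327 -0.006]
10.5 up z -0.094 u -0.050->0.150 [-0.08  -1.023 -0.016]
10.8 up z -0.296 u 0.150->0.350 [-0.31  -0.773 -0.006]
11.1 up z -0.213 u 0.350->0.150 [-0.245  0.45   0.016]
11.4 up z 0.111 u 0.150->-0.050 [0.101 1.439 0.023]
11.7 up 
[... 982 characters left out ...]
8]
17.1 up z 0.328 u -0.050->-0.250 [0.348 1.177 0.005]
17.4 up z 0.276 u -0.250->-0.050 [ 0.324 -0.159 -0.028]
17.7 up z 0.019 u -0.050->0.150 [ 0.036 -1.137 -0.041]
18.0 up z -0.296 u 0.150->0.350 [-0.304 -1.242 -0.035]
18.3 up z -0.233 u 0.350->0.150 [-0.284  0.117  0.001]
18.6 up z 0.073 u 0.150->-0.050 [0.048 1.259 0.018]
18.9 up z 0.336 u -0.050->-0.250 [0.355 1.186 0.005]
19.2 up z 0.279 u -0.250->-0.050 [ 0.328 -0.17  -0.029]
19.5 up z 0.011 u -0.050->0.150 [ 0.029 -1.173 -0.042]
too long [0.91971921 1.08276629 0.9016773 ] -0.022348263341964443 0.02334974385079329 0.9588185208917586
too long [0.91822254 0.96755669 1.07103209] 0.03568512402526916 0.04206255489105229 1.0541915911400914
```

```bash
for c in '{"R":0.5}' '{"R":1}' '{"R":2}' '{"R":5}' '{"R":15}' '{"R":2,"qb":0.003,"qw":0.03}' '{"R":5,"qb":0.003,"qw":0.03}' '{"R":2,"qw":0.03,"T":7}'; do CFG=$c timeout 250 python3 ctl.py & done; wait
```

```text
{'R': 5, 'du': 0.2, 'qw': 0.03, 'qb': 0.003, 'T': 5.0} err 6 max>.09: 0 v>.15: 4 vmed 0.0 0.0963754826527801 22.41666666666667
{'R': 2, 'du': 0.2, 'qw': 0.015, 'qb': 0.0012, 'T': 5.0} err 6 max>.09: 2 v>.15: 4 vmed 0.005180989945762731 0.13236086563611107 22.62222222222222
{'R': 5, 'du': 0.2, 'qw': 0.015, 'qb': 0.0012, 'T': 5.0} err 6 max>.09: 2 v>.15: 4 vmed 0.0 0.14070236009194623 22.56111111111111
{'R': 2, 'du': 0.2, 'qw': 0.03, 'qb': 0.003, 'T': 5.0} err 1 max>.09: 0 v>.15: 3 vmed 0.0 0.12772966434011881 22.128813559322037
{'R': 2, 'du': 0.2, 'qw': 0.03, 'qb': 0.0012, 'T': 7} err 5 max>.09: 3 v>.15: 0 vmed 0.0 0.06006631500070723 24.010909090909085
{'R': 1, 'du': 0.2, 'qw': 0.015, 'qb': 0.0012, 'T': 5.0} err 3 max>.09: 1 v>.15: 4 vmed 0.0 0.12578684341050472 20.826315789473682
{'R': 0.5, 'du': 0.2, 'qw': 0.015, 'qb': 0.0012, 'T': 5.0} err 4 max>.09: 7 v>.15: 1 vmed 0.0 0.11101866248319342 22.2375
{'R': 15, 'du': 0.2, 'qw': 0.015, 'qb': 0.0012, 'T': 5.0} err 6 max>.09: 1 v>.15: 4 vmed 0.0 0.13643624180627884 24.75555555555555
```

```bash
CFG='{"R":2,"qb":0.002,"qw":0.02}' timeout 200 python3 dbg.py; CFG='{"R":2}' python3 -c "
from ctl import *
print(K,np.linalg.eigvals(A-B@K[None]))"
```

```text
too long [0.92109906 1.02582163 1.08543091] -0.008943426792632408 0.024994790684382352 1.0545508592428885
6.3 up z -0.248 u 0.120->0.040 [-0.248  0.143 -0.01 ]
6.6 up z -0.165 u 0.040->-0.067 [-0.166  0.289 -0.001]
6.9 up z -0.109 u -0.067->0.035 [-0.109  0.069 -0.005]
7.2 up z -0.152 u 0.035->0.141 [-0.15  -0.195 -0.009]
7.5 up z -0.219 u 0.141->0.150 [-0.218 -0.161 -0.01 ]
7.8 up z -0.212 u 0.150->0.054 [-0.214  0.104 -0.007]
8.1 up z -0.119 u 0.054->-0.054 [-0.122  0.324 -0.002]
8.4 up z -0.029 u -0.054->-0.037 [-0.029  0.231 -0.002]
8.7 up z -0.031 u -0.037->0.083 [-0.027 -0.072 -0.007]
9.0 up z -0.103 u 0.083->0.158 [-0.1   -0.221 -0.011]
9.3 up z -0.138 u 0.158->0.088 [-0.139 -0.03  -0.01 ]
9.6 up z -0.092 u 0.088->-0.005 [-0.094  0.203 -0.007]
9.9 up z 0.002 u -0.005->-0.068 [-0.     0.277 -0.004]
10.2 up z 0.057 u -0.068->-0.020 [ 0.058  0.104 -0.005]
10.5 up z 0.010 u -0.020->0.120 [ 0.014 -0.205 -0.01 ]
10.8 up z -0.068 u 0.120->0.131 [-0.067 -0.215 -0.012]
11.1 up z -0.094 u 0.131->0.068 [-0.095  0.001 -0.011]
11.4 up z -0.033 u 0.068->-0.042 [-0.036  0.229 -0.006]
11.7 up
[... 889 characters left out ...]
41 u 0.082->-0.016 [-0.043  0.176 -0.008]
16.8 up z 0.039 u -0.016->-0.062 [ 0.037  0.229 -0.005]
17.1 up z 0.077 u -0.062->-0.005 [ 0.077  0.048 -0.006]
17.4 up z 0.036 u -0.005->0.087 [ 0.039 -0.171 -0.01 ]
17.7 up z -0.042 u 0.087->0.133 [-0.04  -0.223 -0.012]
18.0 up z -0.074 u 0.133->0.068 [-0.075 -0.032 -0.011]
18.3 up z -0.033 u 0.068->-0.016 [-0.035  0.172 -0.008]
18.6 up z 0.044 u -0.016->-0.061 [ 0.042  0.215 -0.005]
18.9 up z 0.073 u -0.061->0.005 [ 0.075  0.026 -0.007]
19.2 up z 0.021 u 0.005->0.109 [ 0.024 -0.205 -0.011]
19.5 up z -0.067 u 0.109->0.154 [-0.065 -0.242 -0.014]
[0.53329319 0.3214333  1.30291887] [0.58060791+0.j         0.33951249+0.32521095j 0.33951249-0.32521095j]
```

```bash
nproc; sed -i "s/\.005\*\*2)/CFG['rm']**2)/; s/T=5.)|/T=5.,rm=.005,Qw=.3)|/; s/np.diag(\[1,.3,0.\])/np.diag([1,CFG['Qw'],0.])/; s/N=30/N=15/; s/rng.normal(0,.003)/rng.normal(0,.002)/; s/range(60)/range(40)/" ctl.py
sed -i "s/rs.append((h.max(),pl.v,len(h)\*DT))/rs.append((h.max(),pl.v,len(h)*DT,h[20:-17].std()))/; s/rs\[:,2\].mean())/rs[:,2].mean(),'std',rs[:,3].mean())/" ctl.py
python3 - <<'E' > cfgs.txt
import itertools,json
for R,qw,qb,Qw in itertools.product((2,8,30),(.02,.06,.15),(.0005,.002),(.1,1)): print(json.dumps(dict(R=R,qw=qw,qb=qb,Qw=Qw,rm=.003,T=6.)))
E
time timeout 500 xargs -d '\n' -P $(nproc) -I{} sh -c 'CFG='"'{}'"' OMP_NUM_THREADS=1 python3 ctl.py' < cfgs.txt | tr -d '{' | sed "s/'du'.*'qw/'qw/" | sort -t'>' -k1.70 | awk '{print}' | sed 's/T.: 6.0, //' 
```

```text
4
'R': 2, 'qw': 0.06, 'qb': 0.0005, ''rm': 0.003, 'Qw': 1} err 11 max>.09: 4 v>.15: 1 vmed 0.0 0.13945227681524977 26.637931034482758 std 0.0961843028607953
'R': 8, 'qw': 0.02, 'qb': 0.0005, ''rm': 0.003, 'Qw': 1} err 16 max>.09: 1 v>.15: 1 vmed 0.0 0.11152736116518108 27.8625 std 0.07642202044475253
'R': 2, 'qw': 0.15, 'qb': 0.0005, ''rm': 0.003, 'Qw': 1} err 17 max>.09: 4 v>.15: 0 vmed 0.0 0.1006186124336075 26.4391304347826 std 0.08441331754042912
'R': 8, 'qw': 0.06, 'qb': 0.0005, ''rm': 0.003, 'Qw': 1} err 19 max>.09: 0 v>.15: 1 vmed 0.0 0.14462490374408554 20.95714285714286 std 0.07137628230584603
'R': 8, 'qw': 0.15, 'qb': 0.0005, ''rm': 0.003, 'Qw': 1} err 23 max>.09: 5 v>.15: 2 vmed 0.09122934712305505 0.15600901726468763 24.388235294117646 std 0.0884009097080668
'R': 30, 'qw': 0.15, 'qb': 0.002, ''rm': 0.003, 'Qw': 1} err 27 max>.09: 4 v>.15: 0 vmed 0.09817021300343896 0.13048928968021264 23.353846153846153 std 0.10228143453703044
'R': 2, 'qw': 0.02, 'qb': 0.0005, ''rm': 0.003, 'Qw': 1} err 3 max>.09: 0 v>.15: 0 vmed 0.0 0.07447118427983478 25.329729729729728 std 0.0791582773
[... 3884 characters left out ...]
580304020724187
'R': 30, 'qw': 0.15, 'qb': 0.002, ''rm': 0.003, 'Qw': 0.1} err 27 max>.09: 1 v>.15: 0 vmed 0.0 0.10340227516155093 21.692307692307693 std 0.0845272194842539
'R': 30, 'qw': 0.06, 'qb': 0.002, ''rm': 0.003, 'Qw': 0.1} err 27 max>.09: 3 v>.15: 0 vmed 0.04991185215404044 0.12941237452089635 22.684615384615388 std 0.0872846088730522
'R': 2, 'qw': 0.06, 'qb': 0.0005, ''rm': 0.003, 'Qw': 0.1} err 4 max>.09: 3 v>.15: 2 vmed 0.0 0.09750276634897534 27.216666666666665 std 0.09501174321504739
'R': 8, 'qw': 0.02, 'qb': 0.0005, ''rm': 0.003, 'Qw': 0.1} err 6 max>.09: 2 v>.15: 3 vmed 0.0 0.1439408184442756 27.31764705882353 std 0.09381870375158984
real	0m34.623s
user	2m10.930s
sys	0m3.382s
```

```bash
sed -i "s/range(40)/range(80)/" ctl.py
python3 - <<'E' > cfgs.txt
import itertools,json
for R,qw,qb,Qw in itertools.product((.7,2,5),(.01,.025,.04),(.002,.004,.007),(.1,.5,1.5)): print(json.dumps(dict(R=R,qw=qw,qb=qb,Qw=Qw,rm=.003,T=6.5)))
E
timeout 560 xargs -d '\n' -P 4 -I{} sh -c 'CFG='"'{}'"' OMP_NUM_THREADS=1 python3 ctl.py' < cfgs.txt >res.txt; python3 - <<'E'
import re
L=[]
for l in open("res.txt"):
    m=re.search(r"err (\d+) max>.09: (\d+) v>.15: (\d+) vmed (\S+) (\S+) (\S+) std (\S+)",l)
    L.append((sum(map(int,m.groups()[:3])),m.groups()[:3],round(float(m[5]),3),round(float(m[6]),1),round(float(m[7]),3),l[:l.index("}")]))
for x in sorted(L)[:10]: print(x)
E
```

```text
(0, ('0', '0', '0'), 0.0, 24.1, 0.079, "{'R': 5, 'du': 0.2, 'qw': 0.01, 'qb': 0.007, 'T': 6.5, 'rm': 0.003, 'Qw': 1.5")
(0, ('0', '0', '0'), 0.027, 22.9, 0.074, "{'R': 2, 'du': 0.2, 'qw': 0.04, 'qb': 0.004, 'T': 6.5, 'rm': 0.003, 'Qw': 0.5")
(0, ('0', '0', '0'), 0.037, 23.1, 0.077, "{'R': 2, 'du': 0.2, 'qw': 0.04, 'qb': 0.007, 'T': 6.5, 'rm': 0.003, 'Qw': 1.5")
(1, ('0', '0', '1'), 0.002, 22.4, 0.067, "{'R': 2, 'du': 0.2, 'qw': 0.025, 'qb': 0.004, 'T': 6.5, 'rm': 0.003, 'Qw': 0.5")
(1, ('0', '0', '1'), 0.06, 23.0, 0.078, "{'R': 0.7, 'du': 0.2, 'qw': 0.04, 'qb': 0.007, 'T': 6.5, 'rm': 0.003, 'Qw': 1.5")
(1, ('0', '1', '0'), 0.0, 23.8, 0.075, "{'R': 5, 'du': 0.2, 'qw': 0.04, 'qb': 0.007, 'T': 6.5, 'rm': 0.003, 'Qw': 0.1")
(1, ('0', '1', '0'), 0.046, 23.7, 0.076, "{'R': 2, 'du': 0.2, 'qw': 0.025, 'qb': 0.004, 'T': 6.5, 'rm': 0.003, 'Qw': 1.5")
(1, ('1', '0', '0'), 0.0, 23.8, 0.074, "{'R': 5, 'du': 0.2, 'qw': 0.01, 'qb': 0.007, 'T': 6.5, 'rm': 0.003, 'Qw': 0.5")
(1, ('1', '0', '0'), 0.0, 23.8, 0.079, "{'R': 5, 'du': 0.2, 'qw': 0.01, 'qb': 0.007, 'T': 6.5, 'rm': 0.003, 'Qw': 0.1")
(1, ('1', '0', '0'), 0.004, 23.5, 0.074, "{'R': 5, 'du': 0.2, 'qw': 0.04, 'qb': 0.007, 'T': 6.5, 'rm': 0.003, 'Qw': 0.5")
```

```bash
python3 - <<'E'
from est import *
q=grip_quat(S[2]); g=to_world(model("lever_grip"),S); print(g)
o=env.observe(); print(o["clock"])
env.move_to(g+[0,0,.08],q)
print(env.move_linear(g+[0,0,-.002],max_speed=.08,stop_force=8))
env.grip(.034); o=env.observe(); print(o["position"],o["gripper_width"],o["force"])
env.grip(0.0); env.dwell(.2)
o=env.observe(); print(o["position"],o["gripper_width"],o["grip_force"],o["force"],o["moment"],o["clock"])
e=Est(ref=1); print(e(),e.cost)
c=env.camera("wrist"); a=c["image"][100:400,120:520,::-1]; b=e.img[120:290,210:440,::-1]
cv2.imwrite("pics/g1.png",np.hstack([cv2.resize(a,(400,300)),cv2.resize(b,(400,300))]))
E
```

```text
[0.4827 0.089  0.2236]
10.4667
False
[0.4827 0.089  0.2216] 0.03404788668382264 [ 0.2392  0.2555 -0.5553]
[0.4841 0.0901 0.2236] -9.844663618479977e-05 10.705809742212296 [-0.1112  8.7594 21.5963] [1.6913 0.0485 0.0255] 13.1667
-0.30069616312590525 0.015481302487193418
```

View pics/g1.png

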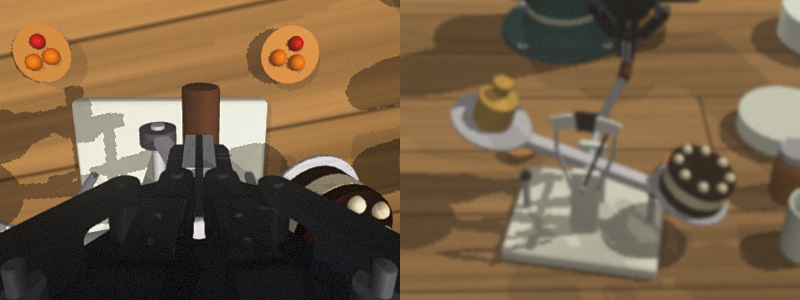

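```bash
python3 - <<'E'
from est import *
o=env.observe();p=o["position"]
env.move_linear(p+[0,0,.03],max_speed=.06); env.grip(.085)
g=to_world(model("lever_grip"),S)
def shot(nm):
    o=env.observe();c=env.camera("wrist");c["world_to_cam"]=wrist_w2c(o,c)
    m=env.masks_of("wrist","lever_grip"); print(nm,o["position"],o["force"],"fx",c["fx"],c["cx"],c["cy"])
    for d in m[:2]:
        k=d["mask"]; r=cv2.minAreaRect(np.argwhere(k)[:,::-1].astype(np.float32)); print(" ",d["score"],k.sum(),d["xy"],r)
    print("  mark",[(x["xy"],x["score"]) for x in env.mark_of("wrist","lever_grip")][:2],"model",proj(c,g))
    return c
c=shot("low"); cv2.imwrite("pics/lo.png",c["image"][:,:,::-1])
env.move_linear(p+[0,0,.1],max_speed=.12); shot("high")
env.move_linear(p+[-.06,0,.1],max_speed=.12); shot("back"); print(env.observe()["clock"])
E
```

```text
low [0.4841 0.0901 0.2536] [ 0.4078 -0.6615 -0.284 ] fx 303.9992061252552 318.63760761982365 198.30846148044859
  0.63 4550 [312.7, 231.4] ((299.9379577636719, 228.77603149414062), (111.26787567138672, 69.74031829833984), 89.04515838623047)
  mark [([317.4, 222.9], 0.8), ([533.2, 248.7], 0.31)] model [317.8652 222.7349]
high [0.484  0.0901 0.323 ] [-0.308  -0.0015 -0.5307] fx 303.9992061252552 318.63760761982365 198.30846148044859
  0.66 2491 [315.7, 206.4] ((302.5, 199.0), (82.0, 55.0), 90.0)
  mark [([409.8, 269.7], 0.67), ([318.3, 194.3], 0.58)] model [318.2198 195.0199]
back [0.4245 0.0901 0.3236] [0.433  0.1653 0.0489] fx 303.9992061252552 318.63760761982365 198.30846148044859
  0.63 1470 [208.7, 182.9] ((207.5, 184.0), (42.0, 43.0), 90.0)
  0.56 2478 [325.4, 258.4] ((315.4613037109375, 261.2963562011719), (78.0934829711914, 56.62174606323242), 88.69805145263672)
  mark [([331.0, 258.3], 0.64)] model [331.1734 256.5762]
16.6167
```

View pics/lo.png

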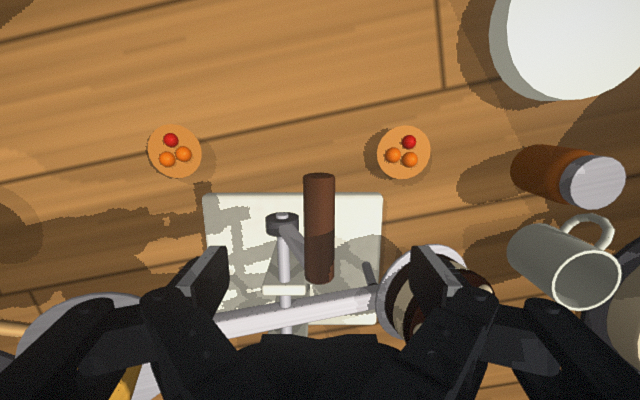

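```bash
python3 - <<'E'
from h import *
a=cv2.imread("pics/lo.png").astype(float)
for r in range(172,290,8):
    row=a[r-1:r+2,290:352,2].mean(0)
    print(r,row.astype(int).tolist() if r in(180,228,276) else "", end=" ")
    d=np.diff(row); 
    i=np.argmin(d[:25]); j=30+np.argmax(d[30:]); print(i+290.5,j+290.5,j-i)
E
python3 - <<'E'
from h import *
S=np.array([.609,.0275,-.2])
o=dict(position=np.array([.4841,.0901,.2536]),orientation=grip_quat(-.2))
oo=env.observe(); print(oo["orientation"],o["orientation"])
c=dict(fx=304.,fy=304.,cx=318.64,cy=198.3,mount=np.array([[.0007,-.9635,-.2678,.0681],[1,.001,-.001,-.0006],[.0012,-.2678,.9635,-.1524],[0,0,0,1]]))
c["world_to_cam"]=wrist_w2c(o,c)
for th in (-.36,):
  for dz in (0,-.01,-.015):
    for x in (-.136-.035,-.136,-.136+.035):
        P=[proj(c,to_world(beam_pt([x,y,.1],th)+[0,0,dz],S)).round(1) for y in (-.01,0,.01)]
        print(dz,x,P[1],P[2][0]-P[0][0])
E
```

```text
172  307.5 323.5 16
180 [155, 154, 154, 150, 154, 153, 152, 150, 151, 151, 151, 152, 128, 74, 57, 66, 67, 74, 76, 78, 81, 84, 86, 87, 89, 92, 90, 96, 97, 99, 104, 106, 107, 105, 108, 109, 107, 109, 105, 105, 105, 102, 100, 91, 84, 139, 165, 166, 165, 165, 166, 165, 163, 167, 166, 167, 167, 170, 165, 168, 167, 167] 302.5 334.5 32
188  302.5 334.5 32
196  302.5 334.5 32
204  302.5 334.5 32
212  303.5 334.5 31
220  303.5 334.5 31
228 [122, 121, 122, 121, 120, 114, 93, 71, 88, 242, 243, 239, 244, 215, 103, 62, 66, 74, 82, 79, 86, 86, 90, 89, 94, 93, 93, 96, 99, 101, 104, 102, 106, 106, 107, 106, 105, 106, 105, 102, 102, 101, 91, 72, 114, 242, 243, 237, 237, 237, 236, 237, 237, 238, 236, 236, 237, 236, 237, 237, 237, 237] 303.5 334.5 31
236  303.5 334.5 31
244  303.5 334.5 31
252  303.5 334.5 31
260  303.5 333.5 30
268  303.5 333.5 30
276 [123, 116, 117, 120, 125, 134, 137, 137, 136, 136, 136, 134, 137, 136, 128, 71, 57, 63, 72, 72, 77, 73, 74, 75, 73, 73, 70, 66, 69, 68, 63, 64, 70, 68, 69, 67, 69, 61, 64, 94, 101, 92, 84, 84, 124, 138, 141, 140, 139, 141, 155, 158, 163, 167, 166, 167, 167, 167, 168, 167, 167, 166] 304.5 333.5 29
284  311.5 347.5 36
[ 0.0999  0.995  -0.     -0.0002] [0.0998 0.995  0.     0.    ]
0 -0.171 [317.8 168.5] 30.899999999999977
0 -0.136 [317.8 222.9] 29.5
0 -0.101 [317.8 272.2] 28.100000000000023
-0.01 -0.171 [317.9 165.8] 29.400000000000034
-0.01 -0.136 [317.9 217.7] 28.0
-0.01 -0.101 [317.9 265. ] 26.80000000000001
-0.015 -0.171 [317.9 164.5] 28.69999999999999
-0.015 -0.136 [317.9 215.3] 27.399999999999977
-0.015 -0.101 [317.9 261.7] 26.19999999999999
```

```bash
python3 - <<'E'
from est import *
q=grip_quat(S[2]); g=to_world(model("lever_grip"),S)
env.move_linear(g+[0,0,.06],max_speed=.15)
print(env.move_linear(g+[0,0,-.008],max_speed=.1,stop_force=6))
ims=[]
def rep():
    o=env.observe(); print(o["position"],round(o["gripper_width"],4),round(o["grip_force"],1),o["force"],o["moment"],o["clock"])
    return o["gripper_width"]
def snap(): ims.append(cv2.resize(env.camera("wrist")["image"][120:370,180:460,::-1],(392,350)))
rep()
for w in (.030,.024,.021,.019):
    env.grip(w); k=rep()
    if w in(.024,.019): snap()
    if abs(k-w)>.0015: break
cv2.imwrite("pics/g2.png",np.hstack(ims))
E
```

```text
False
[0.4829 0.089  0.2163] 0.0846 0.0 [ 0.1042 -0.0518 -0.216 ] [-0.0344 -0.0101  0.0548] 18.075
[0.4827 0.089  0.2156] 0.03 0.0 [-0.2214 -0.1646  0.1164] [-0.0121 -0.02   -0.0009] 18.65
[0.4827 0.089  0.2156] 0.0245 0.0 [ 0.254   1.289  -0.0674] [0.0163 0.0044 0.0517] 18.8833
[0.4827 0.089  0.2156] 0.0211 0.0 [-0.1426  0.2101 -0.2562] [0.0032 0.0188 0.0051] 19.15
[0.4827 0.0891 0.2156] 0.019 8.0 [-0.9348 -0.2837  2.0123] [ 0.0528  0.049  -0.0049] 19.3667
```

View pics/g2.png

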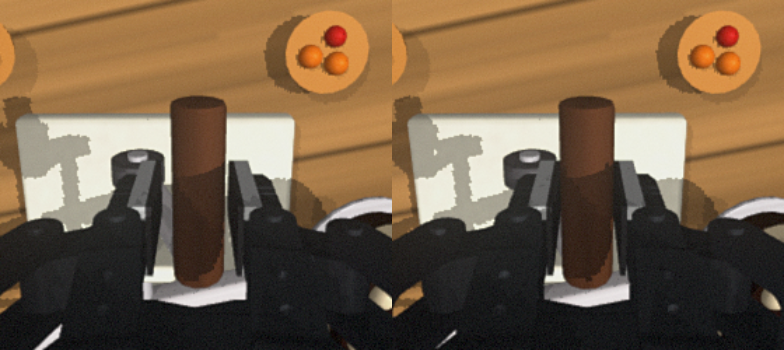

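```bash
python3 - <<'E'
from est import *
for w in (.024,.04,.075): env.grip(w)
p=env.observe()["position"]
env.move_linear(p+[0,0,.13],max_speed=.12); env.dwell(1.0)
e=Est(ref=1); print(e(),e.cost,env.observe()["clock"],env.observe()["force"])
c=env.camera("scene")["image"]; L=cv2.imread("pics/level.png")
f=lambda a:cv2.resize(a[130:280,230:430],(400,300),interpolation=cv2.INTER_CUBIC)
cv2.imwrite("pics/fin.png",np.hstack([f(L),f(c[:,:,::-1])]))
E
```

```text
-0.29995991004541045 0.00290857674175541 51.2083 [ 0.1931 -0.0073  0.233 ]
```

View pics/fin.png

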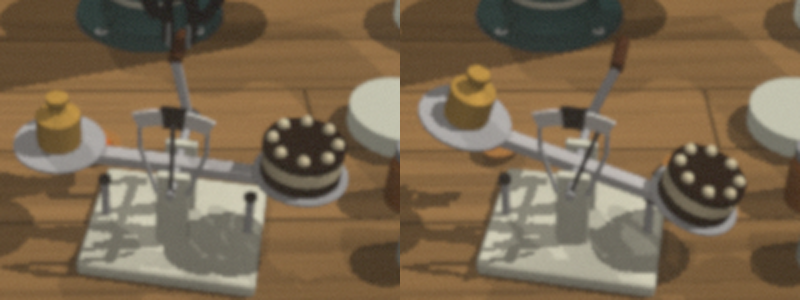

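The left picture (level) shows the pointer, around (172,125), pointing into the dark centre mark at (174,117). The right one shows the beam back on its cake-end stop, with the lever free and the gripper clear.

```bash
python3 -c "
from cell import env
print(env.job_done())"
```

```text
the job is handed in; nothing more can be done
None
```

The job is handed in: the beam was raised with the lever alone, held in the centre mark for about 9 s, and lowered gently onto its starting stop with the lever let go; a first grip attempt slipped off the lever (about 22 N on the tool) without moving the beam.

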